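# Line up the dishes and bring the pipette over the middle one

## Task

Slide the three petri dishes along the worktop, without picking them up, each fully home into the notch of the white rail that it faces, so that they stand in an even row. Then draw the dropper pipette by its bulb up out of the blue stand and turn it to a slant of about 45 degrees, bulb up, its tip a few centimetres above the middle dish and over its centre; finish while still holding it there, still and touching nothing else. Leave the flask, the dropper bottle, the weighing bottle and the stopper where they are.

Things in the scene. Friction and masses are not known exactly. Their poses are not given: they have to be found in the camera images.
- dish_left_center (a point): centre of the left (seen from the robot) petri dish: a loose, shallow round clear dish with pale filling, 61 mm across and 11 mm high, 40 g, lying flat on the worktop in front of (nearer the robot than) the left notch of the white rail; this point is 5 mm above the worktop. Acts as a solid disc of 60 mm when pushed from the side
- dish_middle_center (a point): centre of the middle (seen from the robot) petri dish: a loose, shallow round clear dish with pale filling, 61 mm across and 11 mm high, 40 g, lying flat on the worktop in front of (nearer the robot than) the middle notch of the white rail; this point is 5 mm above the worktop. Acts as a solid disc of 60 mm when pushed from the side
- dish_right_center (a point): centre of the right (seen from the robot) petri dish: a loose, shallow round clear dish with pale filling, 61 mm across and 11 mm high, 40 g, lying flat on the worktop in front of (nearer the robot than) the right notch of the white rail; this point is 5 mm above the worktop. Acts as a solid disc of 60 mm when pushed from the side
- notch_left (a point): where the centre of the left dish lies when it is pushed home in the left notch of the rail, touching both faces of the notch; 5 mm above the worktop. +x points into the notch (away from the robot), +y along the rail to the left. The notch's mouth is 17 mm and the back of the rail 51 mm beyond this point
- notch_middle (a point): where the centre of the middle dish lies when it is pushed home in the middle notch of the rail, touching both faces of the notch; 5 mm above the worktop. +x points into the notch (away from the robot), +y along the rail to the left. The notch's mouth is 17 mm and the back of the rail 51 mm beyond this point
- notch_right (a point): where the centre of the right dish lies when it is pushed home in the right notch of the rail, touching both faces of the notch; 5 mm above the worktop. +x points into the notch (away from the robot), +y along the rail to the left. The notch's mouth is 17 mm and the back of the rail 51 mm beyond this point
- rail: fixed white plastic bar, 304 mm long (along its y) and 16 mm high, with three V notches 110 mm apart in the side that faces the robot, each 60 mm wide at its mouth, 120 degrees between its faces. Origin on the worktop under the middle notch's seat point; x points away from the robot
- pipette: loose white plastic dropper pipette, 138 mm long, 12 g, standing upright, bulb up, in the middle hole of the blue block. Origin half-way along it; its y axis runs along it from the bulb to the thin tip (down at the start, within 4 degrees). The bulb end is 8 x 8 mm (flat faces across its x and z) and 34 mm long; the stem is about 4 mm thick and 100 mm long
- pipette_bulb (a point): the middle of the pipette's bulb, where to grip it, 17 mm below its upper end; same axes as the pipette. About 128 mm above the worktop at the start
- pipette_tip (a point): the open lower end of the pipette's thin stem, 117 mm from the middle of the bulb; at the start it stands on the floor of the hole, 10 mm above the worktop
- stand: fixed blue plastic block 60 (x) x 100 (y) x 70 mm high on a foot of 72 x 112 x 8 mm, origin at the centre of its underside; three upright holes of 7 mm, 60 mm deep, in its top, 30 mm apart along y. The pipette stands in the middle hole (at x = y = 0), 60 mm of it sunk in; the other two are empty
- flask: bystander: conical flask with amber filling, 66 mm wide at the foot, 105 mm high, origin at the centre of its underside
- dropper_bottle: bystander: brown bottle with a red dropper cap, 38 mm wide, 108 mm high, origin at the centre of its underside
- weighing_bottle: bystander: small glass bottle with a knobbed lid, 41 mm wide, 52 mm high, origin at the centre of its underside
- stopper: bystander: dark red rubber stopper, 25 mm wide, 26 mm high, origin at the centre of its underside
Not all that is in view belongs to the job. Of the things that look like the stand, take the one that is farthest to the robot's left at the start. What is shaped like the part that bears dish_left_center but red is not meant.

How it is judged:
On the way, in this order (a step that is already met when the one before it is completed fails the run):
1. all three dishes lie flat and home in their notches (horizontal distance between dish_left_center and notch_left below 0.006 m and height (world z) of each of dish_left_center, dish_middle_center, dish_right_center below 0.014 m and angle between each of dish_left_center, dish_middle_center, dish_right_center's own z axis and vertical below 0.1 rad and horizontal distance between dish_middle_center and notch_middle below 0.006 m and horizontal distance between dish_right_center and notch_right below 0.006 m), for 0.2 s.
2. the pipette is drawn up clear of the stand, held by the gripper (height (world z) of pipette_tip above 0.075 m and contact force between pipette and the fingers above 0.3 N), for 0.1 s.
At the end, for the whole second after the job is handed in: Each dish lies flat with its centre within 6 mm of its notch's seat; the gripper still holds the pipette, bulb up, 30 to 60 degrees from upright, its tip within 22 mm of the middle dish's centre seen from above and 28 to 100 mm above the worktop, clear of the stand and still (all of step 1 and angle between pipette_tip's own y axis and vertical between 2.09 and 2.62 rad and horizontal distance between pipette_tip and dish_middle_center below 0.022 m and height (world z) of pipette_tip between 0.028 and 0.1 m and contact force between pipette and the fingers above 0.3 N and contact force between pipette and stand below 0.05 N and linear speed of pipette below 0.03 m/s); the arm keeps its last pose, push and grip.
It fails at once if the flask is moved more than 20 mm or tipped (distance of flask from where it was at the start of the episode above 0.02 m or angle between flask's own z axis and vertical above 0.3 rad).
It fails at once if the dropper bottle is moved more than 20 mm or tipped (distance of dropper_bottle from where it was at the start of the episode above 0.02 m or angle between dropper_bottle's own z axis and vertical above 0.3 rad).
It fails at once if the weighing bottle is moved more than 20 mm or tipped (distance of weighing_bottle from where it was at the start of the episode above 0.02 m or angle between weighing_bottle's own z axis and vertical above 0.3 rad).
It fails at once if the stopper is moved more than 20 mm or tipped (distance of stopper from where it was at the start of the episode above 0.02 m or angle between stopper's own z axis and vertical above 0.3 rad).
It fails at once if a dish is picked up off the worktop (height (world z) of any of dish_left_center, dish_middle_center, dish_right_center above 0.03 m).
It also fails if it takes over 72 s, if anything falls off the work surface, if the arm or the gripper's body presses on something with over 40 N, if the wrist force passes 120 N, or if a joint passes its speed limit or range.

## Robot

A 7-joint arm with a two-finger parallel gripper is mounted at the origin on a cart in front of the work surface, level with it; the furniture and walls round the work are solid. World frame = base frame: x ahead of the robot, y to its left, z up, the work surface at z = 0. Lengths are in m, angles in rad, forces in N, time in s.
With the tool pointing down it reaches from about 0.4 to 0.9 m from the base axis. Payload 5.5 kg.
Tool frame: the origin (TCP) lies at the very end of the fingers, on their centre line; the grasp point (between the pads) lies 19 mm behind it; z points along the fingers, y is the line along which they close (so a half turn about z gives the same grasp; the last joint's range is limited). The gripper opens to 92 mm and grips with 3 to 60 N. Pads are 19 mm wide; open, the fingers measure 130 mm over their backs; the gripper's body (75 mm by 190 mm) begins 47 mm behind the grasp point.
Start: joints at [-1.032, 0.501, -0.427, 1.55, 0.221, 1.138, -0.21], TCP at [0.177, 0.625, 0.227] pointing down, gripper open.
Joint ranges: [-2.88, 2.88], [-0.31, 2.03], [-1.54, 1.56], [0.2, 2.42], [-1.41, 4.55], [0.19, 2.02], [-2.57, 2.57]. Speed limits (rad/s): [2.57, 2.57, 3.14, 3.14, 3.14, 3.14, 3.14].

## Interface

Orientations are given as a unit quaternion [w, x, y, z].
In Python, from plant import arm, optics gives the robot as it stands.
- The arm moves only by the tool drive_tool, never from a script. Its argument "increments" is a list of rows, each a list of 3 entries, a list of its own where there are three numbers: the shift along the tool's x, y, z in units of 30 mm (1.0 is 30 mm), then the turn about the tool's z in units of 5 degrees (1.0 is 5 degrees), then the opening, from 0 (shut) to 1 (fully open). In form: [[[x, y, z], spin, jaw], ...]. A call has 1 to 8 rows; each row shifts and turns the commanded pose from where the row before left it, along the tool's axes as they then stand; what a row does not reach is not made up. A row lasts 1/12 s, in which the tool goes at most 41.7 mm and 7.16 degrees, less where a joint would pass 70% of its speed; a pose out of reach is approached as far as the arm can. A call is refused whole if a number of a shift passes 1 or a number of a turn 1, either way. A call with a gripper value outside its range is refused whole. The fingers move at their own pace and stop on an object; "grip_force" is the grip in N (left out, the last holds). Time passes only in rows, so rows that do not move let the fingers close. It gives the time, the measured TCP pose, the force, the opening and the grip force at its end, in the units of the state.
- arm.get_obs(): the state, without advancing time (a new reading comes with each control period).
- optics.snapshot(name): name is "side" or "top" or "wrist"; returns (picture, depth): 400x640x3 uint8, red, green, blue; 400x640 float32, m along the optical axis (not along the pixel's ray), 0 where there is no reading.
- optics.get_calibration(name): a dict with "camera_matrix" (3x3 intrinsics, pixels), "R" (3x3) and "t" (3): a world point X has camera coordinates R X + t. Camera axes: x right, y down, z forward; pixel columns grow to the right and rows downward; lengths in m; the calibration is good to about 2 mm. A picture is of the moment at which its call begins: read the wrist's pose just before it. get_calibration takes no time and is no camera call; for the wrist camera it gives the pose at the moment of the call.
- arm.finish_job(): hands the job in; it is judged then, once.
The state is a dict: "t": time; "joint_positions": joint angles; "joint_velocities": joint speeds; "tau": joint torques, N m; "position": TCP position; "orientation": TCP orientation; "force": force on the tool from outside, world axes, zero at the start; "ft_torque": the same for the moment, N m; "grip_width": finger opening in m; "gripper_force": force on a finger pad.
Only numpy, scipy, OpenCV 4.12 (cv2) and the standard library are available. Lean on these libraries where they do the work, as an engineer would, in place of code of your own. Each camera call takes 0.05 s, during which the arm holds its last target. There are 200 camera calls.

## Working session

There is one attempt and no reset: what is moved stays moved. The work goes in short steps, Python scripts to look and compute and a tool call to move; the robot and the scene stay as the last step left them, time stands still between calls to the robot, and variables do not carry over. Pictures are saved under pics/ and viewed, at most 10 in all, crops included, and the job is handed in when it is done.

Besides the shell and the picture viewer there is one more tool, called as name(argument=value, ...) on one line, values as JSON. drive_tool: Moves the arm, as the interface text tells. Its arguments: {"type":"object","properties":{"increments":{"type":"array","items":{"type":"array"}},"grip_force":{"type":"number"}},"required":["increments"]}

```bash
mkdir -p pics; ls; python3 - <<'E'
from plant import arm, optics
import cv2, numpy as np
o=arm.get_obs(); print(o)
for n in ("top","side"):
    p,d=optics.snapshot(n); np.savez(n+".npz",p=p,d=d)
    cv2.imwrite(f"pics/{n}0.png",p[:,:,::-1])
    c=optics.get_calibration(n); print(n,c)
E
```

```text
pics
{'t': 0.0, 'joint_positions': array([-1.03179754,  0.50185821, -0.42679215,  1.55150351,  0.22081947,
        1.13831354, -0.21030405]), 'joint_velocities': array([ 0.00015646,  0.00021775, -0.00040889, -0.00035368,  0.00108486,
       -0.00033462,  0.00014905]), 'tau': array([ 2.87705498e-04, -5.66585791e+01, -5.81588253e+00, -2.79127496e+01,
       -6.85121189e-02,  3.09490529e-02,  1.83412903e-04]), 'position': array([0.17685173, 0.62471177, 0.2256497 ]), 'orientation': array([-1.60047282e-04,  1.37427782e-01,  9.90511275e-01, -9.96800849e-04]), 'force': array([ 0.06789018,  0.850318  , -0.57561073]), 'ft_torque': array([-0.02275737,  0.03062587, -0.01951829]), 'gripper_force': 0.0, 'grip_width': 0.09190363074711874}
top {'camera_matrix': array([[363.28800595,   0.        , 327.79552199],
       [  0.        , 363.28800595, 198.80059704],
       [  0.        ,   0.        ,   1.        ]]), 'R': array([[ 0.01014986, -0.99975795,  0.0195196 ],
       [-0.99053577, -0.0127245 , -0.13666375],
       [ 0.13687904, -0.01794775, -0.99042516]]), 't': array([-0.03832886,  0.5754744 ,  1.11289386])}
side {'camera_matrix': array([[501.42848508,   0.        , 323.90686006],
       [  0.        , 501.42848508, 198.56444427],
       [  0.        ,   0.        ,   1.        ]]), 'R': array([[ 0.94892927, -0.3146763 , -0.02262898],
       [-0.22234833, -0.61617278, -0.75557417],
       [ 0.22381793,  0.72201796, -0.65467213]]), 't': array([-0.54562357,  0.19795502,  1.1812034 ])}
```

View pics/top0.png

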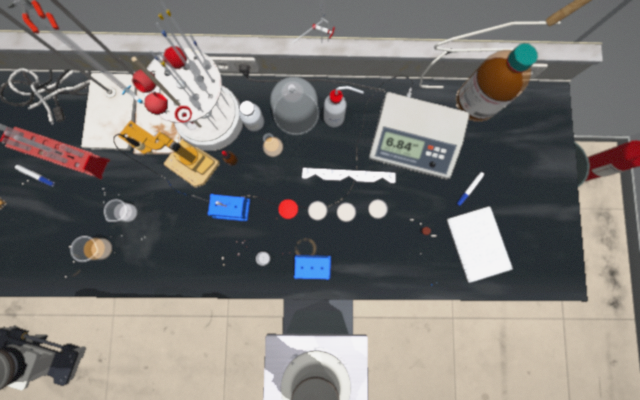

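View pics/side0.png

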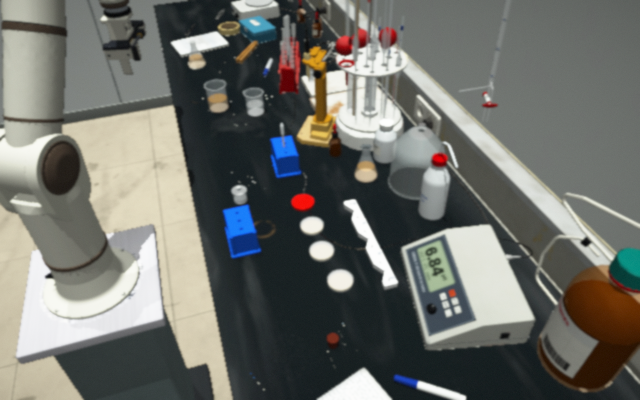

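Top view: the blue stand holding the pipette is at (229,207), with a decoy stand at (312,267). The dishes are at (317,210), (346,211) and (377,208), the red decoy at (288,208), and the rail at (349,176). Next I'll measure these.

```bash
cat > h.py <<'E'
import numpy as np, cv2
from plant import arm, optics
def ray(c,uv,z):
    K,R,t=c["camera_matrix"],c["R"],c["t"]
    d=R.T@np.linalg.solve(K,[uv[0],uv[1],1.]); o=-R.T@t
    return o+d*(z-o[2])/d[2]
def proj(c,X):
    q=c["camera_matrix"]@(c["R"]@np.array(X,float)+c["t"]); return q[:2]/q[2]
def blobs(m,amin,amax):
    n,l,s,ce=cv2.connectedComponentsWithStats(m.astype(np.uint8))
    return [(ce[i],s[i],l==i) for i in range(1,n) if amin<s[i][4]<amax]
E
python3 - <<'E'
from h import *
np.set_printoptions(precision=4,suppress=True)
for n in("top","side"):
    z=np.load(n+".npz");p=z["p"].astype(int);c=optics.get_calibration(n)
    mx=p.max(2);mn=p.min(2)
    print(n)
    roi=np.zeros(mx.shape,bool)
    if n=="top": roi[160:290,190:440]=1
    else: roi[110:310,200:402]=1
    for nm,m,zz in (("white",(mn>140)&roi,.011),("blue",(p[:,:,2]>120)&(p[:,:,0]<80)&roi,.07),("red",(p[:,:,0]>60)&(p[:,:,1]<50)&roi,.011)):
        for ce,s,l in blobs(m,15,3000): 
            print(nm,ce,s,ray(c,ce,zz))
            if s[4]>500 or nm=="white" and s[2]>50 or nm=="blue":
                cn=cv2.findContours(l.astype(np.uint8),0,2)[0][0]
                b=cv2.boxPoints(cv2.minAreaRect(cn)); print("  box",[ray(c,q,.016 if nm=="white" else .07)[:2].round(3).tolist() for q in b])
z=np.load("top.npz");p=z["p"]
a=cv2.resize(p[155:225,200:400,::-1],None,fx=4,fy=4,interpolation=cv2.INTER_CUBIC);cv2.imwrite("pics/c1.png",a)
E
```

```text
top
white [411.4833 166.6833] [380 160  60  16 180] [ 0.6907 -0.3081  0.011 ]
  box [[0.71, -0.203], [0.72, -0.206], [0.672, -0.4], [0.662, -0.397]]
white [348.3711 174.4811] [302 168  94  15 900] [ 0.6614 -0.0991  0.011 ]
  box [[0.646, 0.054], [0.683, 0.053], [0.671, -0.254], [0.634, -0.251]]
white [196.3471 177.5868] [190 171  17  13 121] [0.6441 0.3966 0.011 ]
white [317.1507 210.1434] [308 201  19  19 272] [0.5424 0.0019 0.011 ]
white [377.382  208.5206] [369 200  18  18 267] [ 0.5501 -0.1937  0.011 ]
white [345.8444 211.5852] [337 203  19  18 270] [ 0.5388 -0.0912  0.011 ]
white [262.3813 258.0791] [256 252  14  13 139] [0.3875 0.1733 0.011 ]
blue [228.3144 207.2811] [207 193  43  28 900] [0.5416 0.2733 0.07  ]
  box [[0.51, 0.338], [0.586, 0.335], [0.575, 0.209], [0.499, 0.214]]
blue [312.0012 266.9606] [294 255  37  25 862] [0.3641 0.0143 0.07  ]
  box [[0.331, 0.07], [0.401, 0.069], [0.398, -0.042], [0.328, -0.04]]
red [229.125  161.2083] [226 160   8   5  24] [0.7003 0.293  0.011 ]
red [286.4343 207.8636] [277 198  22  22 198] [0.5486 0.1013 0.011 ]
side
white [254.9863 112
[... 719 characters left out ...]
06 285.839 ] [200 242  14  68 503] [ 0.2497 -0.1078  0.011 ]
  box [[0.232, -0.174], [0.26, 0.032], [0.291, 0.021], [0.259, -0.184]]
white [339.8902 279.7643] [327 270  26  21 437] [ 0.5496 -0.1945  0.011 ]
blue [284.2843 156.2342] [270 135  31  43 918] [0.5365 0.2373 0.07  ]
  box [[0.514, 0.345], [0.597, 0.337], [0.558, 0.142], [0.484, 0.151]]
blue [239.9016 229.6602] [ 223  204   38   54 1280] [ 0.3589 -0.0153  0.07  ]
  box [[0.325, 0.073], [0.402, 0.072], [0.39, -0.103], [0.321, -0.1]]
red [334.25  129.375] [333 126   4   7  16] [0.7449 0.4046 0.011 ]
red [334.913  141.2609] [330 138  10   9  23] [0.7245 0.3396 0.011 ]
red [302.3465 201.7297] [290 193  26  19 381] [0.5455 0.0969 0.011 ]
```

View pics/c1.png

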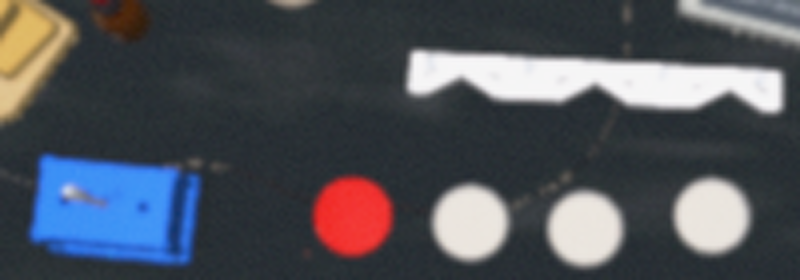

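The crop shows three notches in the rail, opening toward the robot, and the pipette in the middle hole of the left stand. Plan:
- Push each dish home with the jaw open 36 mm as a cradle.
- Draw the pipette out.
- Tilt it between the pads by dragging the stem against the stand's edge, since the tool itself can't tilt.

drive_tool(increments=[[[0, 0, 0], -0.9, 0.39], [[0, 0, 0], -0.9, 0.39], [[0, 0, 0], -0.92, 0.39], [[-0.535, -0.965, 0], 0, 0.39], [[-0.535, -0.965, 0], 0, 0.39], [[-0.535, -0.965, 0], 0, 0.39], [[-0.535, -0.965, 0], 0, 0.39], [[-0.535, -0.965, 0], 0, 0.39]], grip_force=20)

```text
t: 0.77
position: [0.252, 0.4759, 0.2262]
orientation: [-0.0, 0.019, 1.0, -0.0]
force: [1.6, -0.4, -0.2]
grip_width: 0.0432
gripper_force: 0.0
```

drive_tool(increments=[[[-0.535, -0.965, 0], 0, 0.39], [[-0.535, -0.965, 0], 0, 0.39], [[-0.535, -0.965, 0], 0, 0.39], [[-0.535, -0.965, 0], 0, 0.39], [[-0.535, -0.965, 0], 0, 0.39], [[-0.535, -0.965, 0], 0, 0.39], [[-0.535, -0.965, 0], 0, 0.39], [[-0.535, -0.965, 0], 0, 0.39]])

```text
t: 1.43
position: [0.3712, 0.2396, 0.2266]
orientation: [-0.0, 0.019, 1.0, -0.0]
force: [0.2, 0.4, -0.3]
grip_width: 0.0358
gripper_force: 0.0
```

drive_tool(increments=[[[-0.535, -0.965, 0], 0, 0.39], [[-0.535, -0.965, 0], 0, 0.39], [[-0.535, -0.965, 0], 0, 0.39], [[-0.535, -0.965, 0], 0, 0.39], [[-0.535, -0.965, 0], 0, 0.39], [[-0.535, -0.965, 0], 0, 0.39], [[-0.535, -0.965, 0], 0, 0.39], [[0, 0, 0], 0, 0.39]])

```text
t: 2.1
position: [0.4777, 0.0275, 0.2266]
orientation: [0.001, 0.024, 1.0, -0.001]
force: [0.3, -0.9, -0.1]
grip_width: 0.0358
gripper_force: 0.0
```

drive_tool(increments=[[[-0.2, -0.4, 0.7], 0, 0.39], [[-0.2, -0.37, 1], 0, 0.39], [[0, 0, 1], 0, 0.39], [[0, 0, 1], 0, 0.39], [[0, 0, 1], 0, 0.39], [[0, 0, 1], 0, 0.39], [[0, 0, 0.8], 0, 0.39], [[0, 0, 0], 0, 0.39]])

```text
t: 2.77
position: [0.4822, 0.0111, 0.0273]
orientation: [-0.005, 0.019, 1.0, -0.0]
force: [-0.8, 0.5, -0.7]
grip_width: 0.0358
gripper_force: 0.0
```

```bash
cat > st.py <<'E'
from h import *
import sys
np.set_printoptions(precision=4,suppress=True)
o=arm.get_obs();q=o["orientation"]
from scipy.spatial.transform import Rotation as Ro
R=Ro.from_quat([q[1],q[2],q[3],q[0]]).as_matrix()
print(o["t"],o["position"],o["force"],"R",R[:,0],R[:,1],R[:,2])
for a in sys.argv[1:]:
    T=np.array(eval(a),float); print(T,"units",R.T@(T-o["position"])/.03)
E
python3 st.py "(.490,.004,.004)" "(.596,.012,.004)"
```

```text
2.7667 [0.4822 0.0111 0.0273] [-0.8344  0.4733 -0.6637] R [-0.9992  0.0381  0.0091] [ 0.0381  0.9993 -0.0006] [-0.0091 -0.0003 -1.    ]
[0.49  0.004 0.004] units [-0.2746 -0.225   0.7739]
[0.596 0.012 0.004] units [-3.795   0.1763  0.7416]
```

drive_tool(increments=[[[-0.2, -0.22, 0.4], 0, 0.39], [[0, 0, 0.34], 0, 0.39], [[0, 0, 0], 0, 0.39], [[0, 0, 0], 0, 0.39]])

```text
t: 3.1
position: [0.4921, 0.0044, 0.0099]
orientation: [-0.0, 0.019, 1.0, 0.0]
force: [0.0, -1.6, -0.1]
grip_width: 0.0359
gripper_force: 0.0
```

```bash
python3 st.py "(.490,.004,.004)" "(.598,.0125,.004)"
```

```text
3.1 [0.4921 0.0044 0.0099] [ 0.0255 -1.5999 -0.0646] R [-0.9993  0.0386  0.0006] [0.0386 0.9993 0.0001] [-0.0006  0.0001 -1.    ]
[0.49  0.004 0.004] units [ 0.0686 -0.0159  0.1954]
[0.598  0.0125 0.004 ] units [-3.5178  0.406   0.1934]
```

drive_tool(increments=[[[-0.2, 0, 0.16], 0, 0.39], [[-0.25, 0, 0], 0, 0.39], [[-0.28, 0.04, 0], 0, 0.39], [[-0.28, 0.04, 0], 0, 0.39], [[-0.28, 0.04, 0], 0, 0.39], [[-0.28, 0.04, 0], 0, 0.39], [[-0.28, 0.04, 0], 0, 0.39], [[-0.28, 0.04, 0], 0, 0.39]])

```text
t: 3.77
position: [0.5574, 0.0091, 0.0047]
orientation: [0.0, 0.019, 1.0, 0.0]
force: [-0.5, -0.4, 0.6]
grip_width: 0.0357
gripper_force: 0.2
```

drive_tool(increments=[[[-0.28, 0.04, 0], 0, 0.39], [[-0.28, 0.04, 0], 0, 0.39], [[-0.28, 0.04, 0], 0, 0.39], [[-0.2, 0.02, 0], 0, 0.39], [[-0.15, 0.02, 0], 0, 0.39], [[-0.1, 0, 0], 0, 0.39], [[0, 0, 0], 0, 0.39], [[0, 0, 0], 0, 0.39]])

```text
t: 4.43
position: [0.5949, 0.0124, 0.0045]
orientation: [-0.0, 0.019, 1.0, 0.0]
force: [0.4, 1.6, -0.6]
grip_width: 0.0361
gripper_force: 0.8
```

```bash
cat > look.py <<'E'
from h import *
import sys
np.set_printoptions(precision=4,suppress=True)
p,d=optics.snapshot("top");c=optics.get_calibration("top");cv2.imwrite(f"pics/{sys.argv[1]}.png",p[:,:,::-1])
p,d=optics.snapshot("side");cv2.imwrite(f"pics/{sys.argv[1]}s.png",p[:,:,::-1]);c=optics.get_calibration("side")
m=(p.min(2)>140);m[:, :290]=0;m[:190]=0;m[320:]=0;m[:,402:]=0
for ce,s,l in blobs(m,100,3000): print(ce,s,ray(c,ce,.011))
E
python3 look.py a; python3 st.py
```

```text
[372.8913 246.7689] [ 350  199   48   89 1095] [ 0.6613 -0.1232  0.011 ]
[321.1962 250.0188] [309 241  25  19 372] [ 0.5381 -0.091   0.011 ]
[339.8571 279.7211] [327 269  26  22 441] [ 0.5496 -0.1944  0.011 ]
4.5333 [0.5948 0.0123 0.0046] [-1.8168  1.1391  0.1805] R [-0.9993  0.0383  0.0006] [0.0383 0.9993 0.0001] [-0.0006  0.0001 -1.    ]
```

drive_tool(increments=[[[-0.1, 0, 0], 0, 0.39], [[-0.1, 0, 0], 0, 0.39], [[0, 0, 0], 0, 0.39]])

```text
t: 4.78
position: [0.5957, 0.0125, 0.0037]
orientation: [-0.006, 0.019, 1.0, -0.0]
force: [-12.4, 1.8, 8.8]
grip_width: 0.036
gripper_force: 7.6
```

drive_tool(increments=[[[-0.1, 0, 0], 0, 0.39], [[-0.1, 0, 0], 0, 0.39], [[0, 0, 0], 0, 0.39]])

```text
t: 5.03
position: [0.5961, 0.0125, 0.0029]
orientation: [-0.011, 0.019, 1.0, -0.0]
force: [-23.5, 1.5, 19.2]
grip_width: 0.0354
gripper_force: 14.8
```

drive_tool(increments=[[[0.3, 0, 0], 0, 0.39], [[0.5, 0, -0.1], 0, 0.39], [[0.8, 0, 0], 0, 0.39], [[0.8, 0, 0], 0, 0.39], [[0.8, 0, 0], 0, 0.39], [[0.77, 0, 0], 0, 0.39], [[0, -0.8, 0], 0, 0.39], [[0, -0.9, 0], 0, 0.39]])

```text
t: 5.7
position: [0.4855, -0.0328, 0.008]
orientation: [0.0, 0.017, 1.0, 0.001]
force: [0.3, -1.2, -0.1]
grip_width: 0.0357
gripper_force: 0.0
```

drive_tool(increments=[[[0, -0.9, 0], 0, 0.39], [[0, -0.9, 0], 0, 0.39], [[0, 0, 0], 0, 0.39], [[0, 0, 0], 0, 0.39]])

```text
t: 6.03
position: [0.4846, -0.0911, 0.008]
orientation: [0.001, 0.021, 1.0, -0.001]
force: [0.3, 1.0, 0.5]
grip_width: 0.0359
gripper_force: 0.0
```

```bash
python3 look.py b; python3 st.py "(.484,-.089,.005)" "(.5915,-.0975,.005)"
```

```text
[365.0007 237.6345] [ 331  199   67   88 1483] [ 0.6548 -0.0875  0.011 ]
[304.2116 215.8095] [290 208  28  15 189] [0.5341 0.0412 0.011 ]
[327.2418 249.8431] [322 241  12  19 153] [ 0.5522 -0.0954  0.011 ]
[339.9538 279.7829] [328 270  25  21 433] [ 0.5497 -0.1946  0.011 ]
6.1333 [ 0.4847 -0.088   0.0079] [-0.354   1.0742 -0.3528] R [-0.9993  0.0383 -0.0007] [0.0383 0.9993 0.0004] [ 0.0007  0.0004 -1.    ]
[ 0.484 -0.089  0.005] units [ 0.0215 -0.033   0.0952]
[ 0.5915 -0.0975  0.005 ] units [-3.5701 -0.1789  0.0976]
```

drive_tool(increments=[[[-0.3, -0.02, 0.09], 0, 0.39], [[-0.3, -0.02, 0], 0, 0.39], [[-0.3, -0.02, 0], 0, 0.39], [[-0.3, -0.02, 0], 0, 0.39], [[-0.3, -0.02, 0], 0, 0.39], [[-0.3, -0.02, 0], 0, 0.39], [[-0.3, -0.02, 0], 0, 0.39], [[-0.3, -0.02, 0], 0, 0.39]])

```text
t: 6.8
position: [0.557, -0.0962, 0.0049]
orientation: [-0.0, 0.019, 1.0, 0.0]
force: [0.1, -0.2, 0.5]
grip_width: 0.0359
gripper_force: 0.1
```

drive_tool(increments=[[[-0.3, -0.02, 0], 0, 0.39], [[-0.3, 0, 0], 0, 0.39], [[-0.2, 0, 0], 0, 0.39], [[-0.15, 0, 0], 0, 0.39], [[-0.15, 0, 0], 0, 0.39], [[-0.1, 0, 0], 0, 0.39], [[-0.1, 0, 0], 0, 0.39], [[0, 0, 0], 0, 0.39]])

```text
t: 7.47
position: [0.5915, -0.0979, 0.0043]
orientation: [-0.004, 0.019, 1.0, 0.0]
force: [-8.2, 0.3, 5.3]
grip_width: 0.0355
gripper_force: 4.8
```

drive_tool(increments=[[[0.3, 0, 0], 0, 0.39], [[0.5, 0, -0.1], 0, 0.39], [[0.8, 0, 0], 0, 0.39], [[0.85, 0, 0], 0, 0.39], [[0.85, 0, 0], 0, 0.39], [[0, -0.6, 0], 0, 0.39], [[0, -0.9, 0], 0, 0.39], [[0, -0.9, 0], 0, 0.39]])

```text
t: 8.13
position: [0.4932, -0.1661, 0.0084]
orientation: [0.001, 0.018, 1.0, 0.0]
force: [0.0, -0.2, -0.1]
grip_width: 0.0359
gripper_force: 0.0
```

drive_tool(increments=[[[0, -0.86, 0], 0, 0.39], [[0, 0, 0], 0, 0.39], [[0, 0, 0], 0, 0.39], [[0, 0, 0], 0, 0.39]])

```text
t: 8.47
position: [0.4922, -0.1916, 0.0081]
orientation: [0.0, 0.019, 1.0, 0.0]
force: [0.4, 0.2, -0.4]
grip_width: 0.0356
gripper_force: 0.0
```

```bash
python3 look.py c; python3 st.py "(.495,-.192,.005)" "(.5875,-.208,.005)"
```

```text
[363.0842 238.8666] [ 331  199   67   88 1829] [ 0.6487 -0.0899  0.011 ]
[316.92   247.6967] [298 239  39  17 300] [ 0.5306 -0.0801  0.011 ]
[345.8307 278.6032] [337 270  16  20 189] [ 0.5637 -0.1958  0.011 ]
8.5667 [ 0.4925 -0.1906  0.008 ] [-0.0272  0.0861  0.7789] R [-0.9993  0.0364 -0.0001] [0.0364 0.9993 0.0008] [ 0.0002  0.0008 -1.    ]
[ 0.495 -0.192  0.005] units [-0.0866 -0.045   0.1   ]
[ 0.5875 -0.208   0.005 ] units [-3.1873 -0.4657  0.1   ]
```

drive_tool(increments=[[[-0.3, -0.04, 0.09], 0, 0.39], [[-0.3, -0.04, 0], 0, 0.39], [[-0.3, -0.05, 0], 0, 0.39], [[-0.3, -0.05, 0], 0, 0.39], [[-0.3, -0.05, 0], 0, 0.39], [[-0.3, -0.05, 0], 0, 0.39], [[-0.3, -0.05, 0], 0, 0.39], [[-0.3, -0.05, 0], 0, 0.39]])

```text
t: 9.23
position: [0.5648, -0.2066, 0.0052]
orientation: [-0.0, 0.019, 1.0, -0.0]
force: [-0.9, -0.1, -0.1]
grip_width: 0.0357
gripper_force: 0.1
```

drive_tool(increments=[[[-0.25, -0.05, 0], 0, 0.39], [[-0.2, -0.02, 0], 0, 0.39], [[-0.15, 0, 0], 0, 0.39], [[-0.1, 0, 0], 0, 0.39], [[-0.1, 0, 0], 0, 0.39], [[-0.1, 0, 0], 0, 0.39], [[-0.1, 0, 0], 0, 0.39], [[0, 0, 0], 0, 0.39]])

```text
t: 9.9
position: [0.587, -0.209, 0.0042]
orientation: [-0.007, 0.02, 1.0, 0.001]
force: [-13.6, 1.7, 11.5]
grip_width: 0.036
gripper_force: 8.7
```

drive_tool(increments=[[[0.3, 0, 0], 0, 0.39], [[0.6, 0, 0], 0, 0.39], [[0.7, 0, 0], 0, 0.39], [[0, 0, -1], 0, 0.39], [[0, 0, -1], 0, 0.39], [[0, 0, -1], 0, 0.39], [[0, 0, -1], 0, 0.39], [[0, 0, -1], 0, 0.39]])

```text
t: 10.57
position: [0.5456, -0.2076, 0.1569]
orientation: [0.0, 0.019, 1.0, -0.0]
force: [0.4, 0.3, 0.5]
grip_width: 0.0357
gripper_force: 0.0
```

drive_tool(increments=[[[0, 0.9, -1], 0, 0.39], [[0, 0.9, -1], 0, 0.39], [[0, 0.9, -1], 0, 0.39], [[0, 1, 0], 0, 0.39], [[0, 1, 0], 0, 0.39], [[0, 1, 0], 0, 0.39], [[0, 1, 0], 0, 0.39], [[0, 1, 0], 0, 0.39]])

```text
t: 11.23
position: [0.5545, 0.0245, 0.2457]
orientation: [0.001, 0.019, 1.0, -0.0]
force: [0.7, 0.5, -0.2]
grip_width: 0.0361
gripper_force: 0.0
```

drive_tool(increments=[[[0, 1, 0], 0, 0.39], [[0, 1, 0], 0, 0.39], [[0, 1, 0], 0, 0.39], [[0, 1, 0], 0, 0.39], [[0, 1, 0], 0, 0.39], [[0, 1, 0], 0, 0.39], [[0, 0, 0], 0, 0.39], [[0, 0, 0], 0, 0.39]])

```text
t: 11.9
position: [0.5608, 0.2057, 0.2453]
orientation: [0.0, 0.017, 1.0, 0.001]
force: [1.3, -0.9, -0.0]
grip_width: 0.0357
gripper_force: 0.0
```

```bash
python3 look.py d; python3 st.py; python3 - <<'E'
from h import *
c=optics.get_calibration("wrist");p,d=optics.snapshot("wrist");np.savez("w1.npz",p=p,d=d,**c)
cv2.imwrite("pics/w1.png",p[:,:,::-1]); print(c)
for X in ((.543,.273,.145),(.543,.273,.07)): print(proj(c,X))
E
```

```text
[364.3746 246.2605] [ 330  199   68   89 2296] [ 0.6423 -0.1146  0.011 ]
12.0 [0.5616 0.202  0.2451] [-0.5457 -0.587  -0.615 ] R [-0.9992  0.0389 -0.0001] [ 0.0389  0.9992 -0.0009] [ 0.0001 -0.0009 -1.    ]
{'camera_matrix': array([[353.91522522,   0.        , 319.47869517],
       [  0.        , 353.91522522, 203.44951601],
       [  0.        ,   0.        ,   1.        ]]), 'R': array([[ 0.04065485,  0.99917199, -0.00158905],
       [ 0.96905753, -0.03904192,  0.24372779],
       [ 0.24346394, -0.0114486 , -0.96984238]]), 't': array([-0.22397579, -0.57199597,  0.27243217])}
[415.31473045 174.80363905]
[394.54622912 161.65756906]
```

View pics/w1.png

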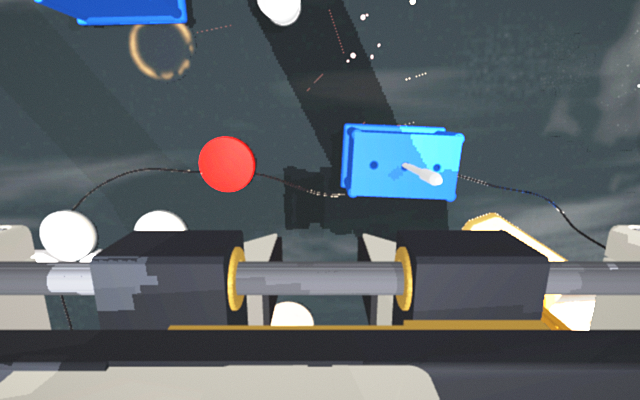

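The wrist view shows the stand at (405,162), empty holes at (373,165) and (437,167), and the pipette leaning from (405,167) to its bulb end at (435,179).

```bash
python3 - <<'E'
from h import *
np.set_printoptions(precision=4,suppress=True)
z=np.load("w1.npz");p=z["p"].astype(int);c={k:z[k] for k in("camera_matrix","R","t")};d=z["d"]
h1,h2=ray(c,(373.5,165),.07),ray(c,(437,167),.07);print("holes",h1,h2,(h1+h2)/2)
m=(p[:,:,0]>140);m[:140]=0;m[195:]=0;m[:,:395]=0;m[:,450:]=0
for ce,s,l in blobs(m,20,3000):
    vs,us=np.nonzero(l); print(ce,s)
    pc=np.c_[us,vs,np.ones(len(us))]@np.linalg.inv(c["camera_matrix"]).T*d[vs,us][:,None]
    W=(pc-c["t"])@c["R"]
    W=W[(W[:,2]>.06)&(W[:,2]<.16)]
    for a in np.arange(.07,.15,.01):
        k=abs(W[:,2]-a)<.005
        if k.sum(): print(a,k.sum(),W[k].mean(0))
    r=cv2.minAreaRect(np.c_[us,vs].astype(np.float32));print(r)
a=cv2.resize(z["p"][115:205,330:480,::-1],None,fx=5,fy=5,interpolation=cv2.INTER_CUBIC);cv2.imwrite("pics/w1c.png",a)
E
```

```text
holes [0.5454 0.2532 0.07  ] [0.5497 0.3132 0.07  ] [0.5475 0.2832 0.07  ]
[424.8152 174.    ] [402 163  41  23 422]
0.07 64 [0.5539 0.299  0.0701]
0.08 23 [0.5472 0.2846 0.0799]
0.09 27 [0.5469 0.2853 0.0901]
0.09999999999999999 26 [0.547  0.2857 0.1001]
0.10999999999999999 20 [0.5468 0.2855 0.1104]
0.11999999999999998 53 [0.5464 0.286  0.1198]
0.12999999999999998 62 [0.5462 0.2865 0.1301]
0.13999999999999996 131 [0.5474 0.2887 0.1407]
((422.4585876464844, 172.15924072265625), (43.73516082763672, 13.40786075592041), 28.610462188720703)
```

View pics/w1c.png

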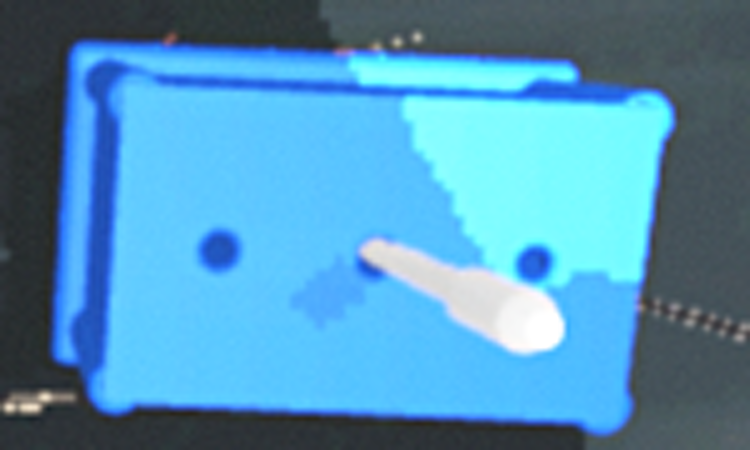

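View pics/d.png

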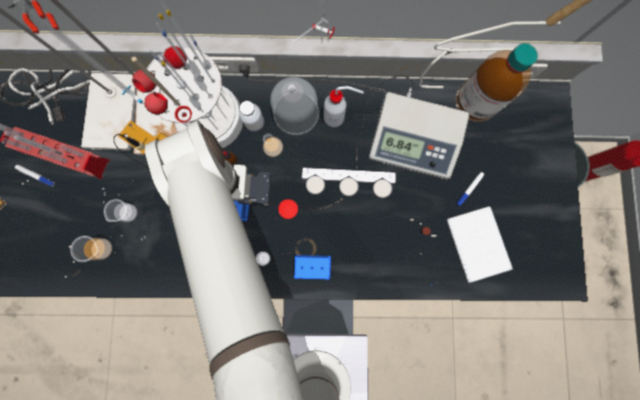

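All three dishes sit in their notches: (316,185), (349,187) and (382,189) in the top view. The bulb measures (0.547, 0.287, 0.128), which matches the given height, so I'll grasp it.

drive_tool(increments=[[[0.2, 0.9, 0], 0.38, 0.6], [[0.2, 0.95, 0], 0, 0.6], [[0.2, 0.95, 0], 0, 0.6], [[0, 0, 0], 0, 0.6], [[0, 0, 0], 0, 0.6]])

```text
t: 12.47
position: [0.5482, 0.2886, 0.2453]
orientation: [-0.0, 0.035, 0.999, 0.0]
force: [0.1, -0.9, -0.5]
grip_width: 0.0548
gripper_force: 0.0
```

```bash
python3 st.py "(.547,.287,.109)"
```

```text
12.4667 [0.5482 0.2886 0.2453] [ 0.05   -0.9069 -0.4798] R [-0.9976  0.0697  0.0002] [0.0697 0.9976 0.0003] [-0.0002  0.0004 -1.    ]
[0.547 0.287 0.109] units [ 0.0367 -0.0591  4.5436]
```

drive_tool(increments=[[[0.03, -0.05, 0.7], 0, 0.6], [[0, 0, 0.9], 0, 0.6], [[0, 0, 0.9], 0, 0.6], [[0, 0, 0.9], 0, 0.6], [[0, 0, 0.7], 0, 0.6], [[0, 0, 0.44], 0, 0.6], [[0, 0, 0], 0, 0.6], [[0, 0, 0], 0, 0.6]])

```text
t: 13.13
position: [0.5481, 0.2848, 0.109]
orientation: [-0.0, 0.037, 0.999, -0.001]
force: [0.7, 0.0, 1.2]
grip_width: 0.0555
gripper_force: 0.0
```

drive_tool(increments=[[[0, 0, 0], 0, 0.3], [[0, 0, 0], 0, 0.2], [[0, 0, 0], 0, 0.13], [[0, 0, 0], 0, 0.0], [[0, 0, 0], 0, 0.0], [[0, 0, 0], 0, 0.0], [[0, 0, 0], 0, 0.0], [[0, 0, 0], 0, 0.0]], grip_force=6)

```text
t: 13.8
position: [0.5476, 0.2865, 0.1092]
orientation: [-0.0, 0.036, 0.999, -0.0]
force: [-0.2, -0.1, -0.4]
grip_width: 0.0085
gripper_force: 6.0
```

```bash
python3 st.py
```

```text
13.8 [0.5476 0.2865 0.1092] [-0.1655 -0.0667 -0.3539] R [-0.9974  0.0714  0.    ] [ 0.0714  0.9974 -0.    ] [-0. -0. -1.]
```

drive_tool(increments=[[[0, 0, -0.3], 0, 0.0], [[0, 0, -0.5], 0, 0.0], [[0, 0, -0.6], 0, 0.0], [[0, 0, -0.6], 0, 0.0], [[0, 0, -0.6], 0, 0.0], [[0, 0, 0], 0, 0.0], [[0, 0, 0], 0, 0.0], [[0, 0, 0], 0, 0.0]])

```text
t: 14.47
position: [0.5473, 0.2862, 0.1868]
orientation: [-0.0, 0.036, 0.999, -0.0]
force: [-0.3, 0.5, -0.8]
grip_width: 0.0085
gripper_force: 6.0
```

drive_tool(increments=[[[-0.4, 0, 0], 0, 0.0], [[-0.5, 0, 0], 0, 0.0], [[-0.5, 0, 0], 0, 0.0], [[-0.2, 0, 0], 0, 0.0], [[0, 0, 0], 0, 0.0], [[0, 0, 0], 0, 0.0]])

```text
t: 14.97
position: [0.5946, 0.2828, 0.1859]
orientation: [-0.001, 0.036, 0.999, -0.0]
force: [0.2, -0.5, 0.4]
grip_width: 0.0084
gripper_force: 6.0
```

```bash
python3 st.py; python3 - <<'E'
from h import *
ims=[]
for n in("side","wrist"):
    p,d=optics.snapshot(n); c=optics.get_calibration(n); np.savez(n+"2.npz",p=p,d=d,**c)
    u,v=proj(c,arm.get_obs()["position"]-[0,0,.03]).astype(int);u=np.clip(u,100,540);v=np.clip(v,75,325)
    ims.append(cv2.resize(p[v-75:v+75,u-100:u+100,::-1],None,fx=3.9,fy=3.9) if n=="side" else 0)
cv2.imwrite("pics/e.png",ims[0])
E
```

```text
14.9667 [0.5946 0.2828 0.1859] [ 0.1531 -0.4701  0.4333] R [-0.9974  0.0717  0.0023] [ 0.0717  0.9974 -0.0008] [-0.0024 -0.0007 -1.    ]
```

View pics/e.png

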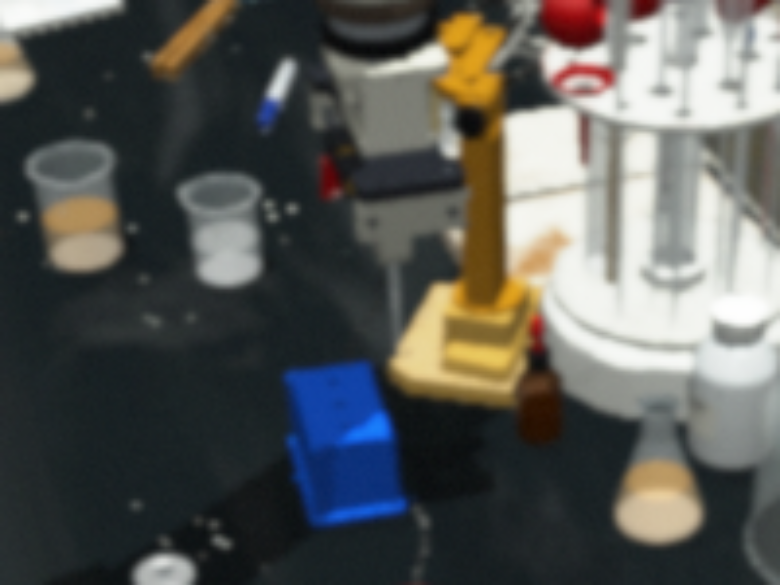

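The side view shows the pipette hanging vertically in the gripper beyond the stand's far edge. Lower it, soften the grip and drag back over the edge.

drive_tool(increments=[[[0, 0, 0.5], 0, 0.0], [[0, 0, 0.6], 0, 0.0], [[0, 0, 0.5], 0, 0.0], [[0, 0, 0.23], 0, 0.0], [[0, 0, 0], 0, 0.0], [[0, 0, 0], 0, 0.0]])

```text
t: 15.57
position: [0.595, 0.2833, 0.1323]
orientation: [-0.0, 0.035, 0.999, -0.0]
force: [-0.1, -0.0, -0.1]
grip_width: 0.0086
gripper_force: 6.0
```

drive_tool(increments=[[[0.2, 0, 0], 0, 0.0], [[0.2, 0, 0], 0, 0.0], [[0.2, 0, 0], 0, 0.0], [[0.2, 0, 0], 0, 0.0], [[0.2, 0, 0], 0, 0.0], [[0.2, 0, 0], 0, 0.0], [[0.2, 0, 0], 0, 0.0], [[0.2, 0, 0], 0, 0.0]], grip_force=3)

```text
t: 16.23
position: [0.5471, 0.2865, 0.1323]
orientation: [0.0, 0.036, 0.999, 0.0]
force: [1.2, -0.7, -0.5]
grip_width: 0.0082
gripper_force: 3.0
```

drive_tool(increments=[[[0.2, 0, 0], 0, 0.0], [[0.2, 0, 0], 0, 0.0], [[0.2, 0, 0], 0, 0.0], [[0.2, 0, 0], 0, 0.0], [[0.2, 0, 0], 0, 0.0], [[0.2, 0, 0], 0, 0.0], [[0.2, 0, 0], 0, 0.0], [[0.2, 0, 0], 0, 0.0]])

```text
t: 16.9
position: [0.4992, 0.2899, 0.1322]
orientation: [-0.0, 0.036, 0.999, 0.0]
force: [-0.5, 0.6, -0.3]
grip_width: 0.0086
gripper_force: 3.0
```

```bash
python3 st.py; python3 - <<'E'
from h import *
ims=[]
for n in("side","wrist"):
    p,d=optics.snapshot(n); c=optics.get_calibration(n); np.savez(n+"3.npz",p=p,d=d,**c)
    u,v=proj(c,arm.get_obs()["position"]-[0,0,.03]).astype(int);u=np.clip(u,80,560);v=np.clip(v,100,300)
    ims.append(cv2.resize(p[v-100:v+100,u-80:u+80,::-1],None,fx=2.4,fy=2.4))
cv2.imwrite("pics/f.png",np.hstack(ims))
E
```

```text
16.9 [0.4992 0.2899 0.1322] [-0.5203  0.579  -0.2665] R [-0.9974  0.0715  0.0001] [0.0715 0.9974 0.    ] [-0.0001  0.0001 -1.    ]
```

View pics/f.png

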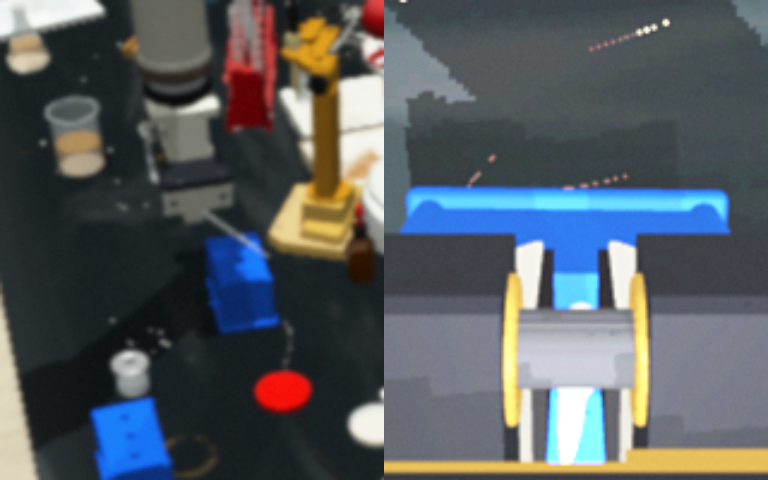

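The side view shows the pipette slanted about 45° over the stand's edge, bulb up. Firm the grip, lift, and carry it to the middle dish.

drive_tool(increments=[[[0, 0, 0], 0, 0.0], [[0, 0, -0.4], 0, 0.0], [[0, 0, -0.7], 0, 0.0], [[0, 0, -0.9], 0, 0.0], [[0, -0.4, -0.4], 0, 0.0], [[-0.1, -0.7, 0], 0, 0.0], [[-0.2, -0.8, 0], 0, 0.0], [[-0.2, -0.8, 0], 0, 0.0]], grip_force=15)

```text
t: 17.67
position: [0.5092, 0.2065, 0.2051]
orientation: [0.001, 0.035, 0.999, 0.0]
force: [0.3, -0.8, -0.8]
grip_width: 0.0084
gripper_force: 15.0
```

drive_tool(increments=[[[-0.2, -0.9, 0], 0, 0.0], [[-0.2, -0.9, 0], 0, 0.0], [[-0.2, -0.9, 0], 0, 0.0], [[-0.2, -0.9, 0], 0, 0.0], [[-0.2, -0.9, 0], 0, 0.0], [[-0.2, -0.9, 0], 0, 0.0], [[-0.2, -0.9, 0], 0, 0.0], [[-0.2, -0.9, 0], 0, 0.0]])

```text
t: 18.33
position: [0.5412, -0.0134, 0.2047]
orientation: [0.0, 0.036, 0.999, -0.0]
force: [-0.1, 0.7, -1.2]
grip_width: 0.0079
gripper_force: 15.0
```

drive_tool(increments=[[[-0.2, -0.9, 0], 0, 0.0], [[-0.1, -0.6, 0], 0, 0.0], [[0, -0.3, 0], 0, 0.0], [[0, 0, 0], 0, 0.0], [[0, 0, 0], 0, 0.0], [[0, 0, 0], 0, 0.0]])

```text
t: 18.83
position: [0.5463, -0.0636, 0.2043]
orientation: [-0.0, 0.035, 0.999, 0.001]
force: [0.7, 1.0, -0.6]
grip_width: 0.0087
gripper_force: 15.0
```

```bash
python3 st.py "(.5435,-.092,.119)"; python3 - <<'E'
from h import *
np.set_printoptions(precision=4,suppress=True)
p,d=optics.snapshot("side"); c=optics.get_calibration("side"); np.savez("side4.npz",p=p,d=d,**c)
P=arm.get_obs()["position"]; B=P+[0,0,.019]; print("bulb px",proj(c,B),"pred tip px",proj(c,B+np.array([.083,-.006,-.083])))
u,v=proj(c,P).astype(int); print(u,v)
cv2.imwrite("pics/g.png",cv2.resize(p[v-50:v+90,u-60:u+120,::-1],None,fx=4,fy=4))
E
```

```text
18.8333 [ 0.5463 -0.0636  0.2043] [ 0.6785  1.0018 -0.5904] R [-0.9976  0.0696  0.0001] [0.0696 0.9976 0.001 ] [-0.0001  0.001  -1.    ]
[ 0.5435 -0.092   0.119 ] units [ 0.0281 -0.9541  2.8425]
bulb px [318.3978 174.5579] pred tip px [353.7828 196.3283]
318 181
```

View pics/g.png

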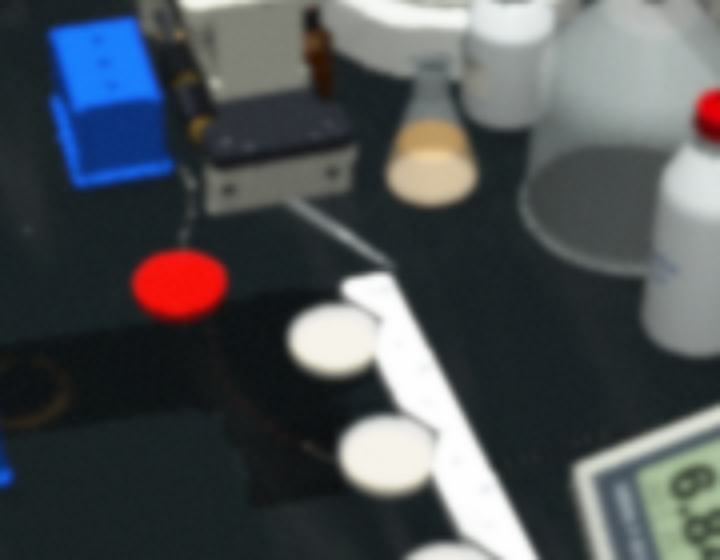

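The tip appears at about (356,197), against a predicted (354,196), so the slant is close to 45°. Move down to the final pose.

drive_tool(increments=[[[0, -0.4, 0.3], 0, 0.0], [[0.1, -0.55, 0.5], 0, 0.0], [[0, 0, 0.6], 0, 0.0], [[0, 0, 0.6], 0, 0.0], [[0, 0, 0.5], 0, 0.0], [[0, 0, 0.3], 0, 0.0], [[0, 0, 0], 0, 0.0], [[0, 0, 0], 0, 0.0]])

```text
t: 19.55
position: [0.5411, -0.0934, 0.1197]
orientation: [-0.001, 0.035, 0.999, 0.0]
force: [-0.6, -0.0, 0.2]
grip_width: 0.0084
gripper_force: 15.0
```

```bash
python3 st.py "(.5435,-.092,.119)"; python3 - <<'E'
from h import *
np.set_printoptions(precision=4,suppress=True)
P=arm.get_obs()["position"]; B=P+[0,0,.019]
for n in("side","top"):
    p,d=optics.snapshot(n); c=optics.get_calibration(n)
    for a in (35,40,45,50,55):
        s=np.radians(a);X=B+.117*np.array([.9975*np.sin(s),-.07*np.sin(s),-np.cos(s)]);print(n,a,X,proj(c,X))
    u,v=proj(c,B+np.array([.08,0,-.08])).astype(int);print(u,v)
    a=cv2.resize(p[v-35:v+35,u-45:u+45,::-1],None,fx=4.4,fy=4.4); 
    if n=="side": A=a
cv2.imwrite("pics/k.png",np.hstack([A,a]))
E
```

```text
19.55 [ 0.5411 -0.0934  0.1197] [-0.6039 -0.0365  0.1885] R [-0.9975  0.0708  0.0013] [0.0708 0.9975 0.0001] [-0.0012  0.0002 -1.    ]
[ 0.5435 -0.092   0.119 ] units [-0.0755  0.0509  0.024 ]
side 35 [ 0.6081 -0.0981  0.0429] [349.127 235.921]
side 40 [ 0.6162 -0.0986  0.0491] [352.3592 233.47  ]
side 45 [ 0.6237 -0.0992  0.056 ] [355.3844 230.8519]
side 50 [ 0.6305 -0.0996  0.0635] [358.1816 228.082 ]
side 55 [ 0.6367 -0.1001  0.0716] [360.7309 225.1766]
353 228
top 35 [ 0.6081 -0.0981  0.0429] [348.7726 188.9097]
top 40 [ 0.6162 -0.0986  0.0491] [349.1076 186.0738]
top 45 [ 0.6237 -0.0992  0.056 ] [349.4495 183.3524]
top 50 [ 0.6305 -0.0996  0.0635] [349.7965 180.7629]
top 55 [ 0.6367 -0.1001  0.0716] [350.1465 178.3228]
347 183
```

View pics/k.png

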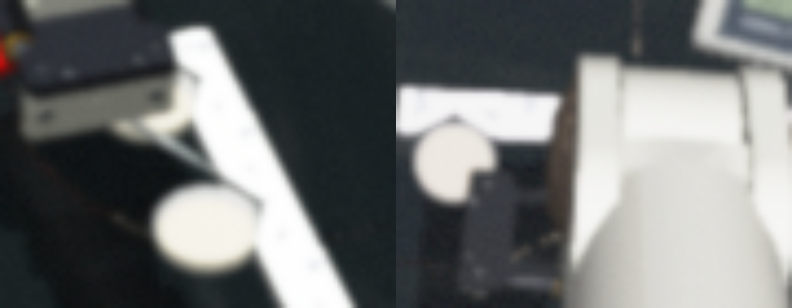

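The side crop shows the stem ending at about (357,230) in full-image pixels. That gives a slant of 45 to 48° with the tip near (0.625, -0.099, 0.057), over the middle dish's centre. Handing in.

```bash
python3 -c "
from plant import arm
print(arm.finish_job())"
```

```text
the job is handed in; nothing more can be done
None
```

I handed the job in at about 19.7 s of the 72 s, with all three dishes home in their notches and the pipette held still at about 45–48°, its tip about 57 mm above the middle dish and over its centre; the system returned no verdict.

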